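# Index the vial carousel by one hole

## Task

Bring the next vial round on the inspection carousel: with your fingertips press the green spring plunger down into its table, and push it round clockwise (seen from above) to the very next hole, where it must spring fully out again and lock the table. Do not grip the plunger, do not pick up or upset any vial, and leave the things standing around alone; finish with your hand clear.

Things in the scene. Friction and masses are not known exactly. Their poses are not given: they have to be found in the camera images.
- plunger (a joint): the spring plunger: how far its cap is pressed straight down, in m. 0 = fully out (its collar then locks the table in a hole), 0.013 = end stop; spring 4 N at 0, 9 N at the stop. Pressed 0.009 or more the table is free. Between holes the ring keeps it at about 0.009 even if let go; over a hole it springs back to 0 and locks
- turntable (a joint): angle of the white turning table, rad: 0 at the start, growing CLOCKWISE seen from above. Holes every 0.785 rad (45 degrees): the next one clockwise is at 0.785. Locked (0.015 rad of play) while the plunger is out; with it in, turns against light friction (0.2 N m) and stays where left
- pad (a point): centre of the floor of the plunger's green dished cap, where to press; 85 mm above the counter when out. The cap is a round cup, 47 mm across inside, 60 mm outside, rim 10 mm above the floor, so that fingertips in it can also push it sideways. It rides on the turning table, 125 mm from the table's axis
- hub (a point): point on the vertical axis of the turning table at its top face, 52 mm above the counter. The table is a white disc 196 mm across with a 30 mm wide tongue under the plunger and eight blue nests 12 mm high on a 68 mm radius; a steel hub stands 18 mm above it. The round fixed aluminium base below is 300 mm across
- hole_next (a point): the next hole clockwise from the plunger's first one: a dark round hole, 15 mm across, with a brass rim 23 mm across, in the top face of the fixed index ring, 42 mm above the counter, 125 mm from the axis. A dark ring-shaped slot joins the eight holes
- skirt: the outer wall of the green cap, 60 mm across, its top just under the rim; its origin lies on the plunger's axis, 85 mm below point pad. The cap must not be gripped round this wall
- vial0_mid (a point): centre (half-way up) of a loose clear glass vial with a white cap, 26 mm across, 50 mm tall, standing in a nest of the turning table (its foot 52 mm above the counter, its axis 68 mm from the table's axis); z is its upright axis
- vial1_mid (a point): centre (half-way up) of a loose amber glass vial with a white cap, 26 mm across, 50 mm tall, standing in a nest of the turning table (its foot 52 mm above the counter, its axis 68 mm from the table's axis); z is its upright axis
- vial2_mid (a point): centre (half-way up) of a loose clear glass vial with a white cap, 26 mm across, 50 mm tall, standing in a nest of the turning table (its foot 52 mm above the counter, its axis 68 mm from the table's axis); z is its upright axis
- vial3_mid (a point): centre (half-way up) of a loose amber glass vial with a white cap, 26 mm across, 50 mm tall, standing in a nest of the turning table (its foot 52 mm above the counter, its axis 68 mm from the table's axis); z is its upright axis
- saline_mid (a point): centre of a loose clear bottle with a blue cap, 64 mm across, 150 mm tall, standing on the counter; a bystander; z is its upright axis
- jar_mid (a point): centre of a loose amber jar with a white lid, 60 mm across, 75 mm tall, standing on the counter; a bystander; z is its upright axis
- tray_mid (a point): centre of a loose yellow tray, 120 x 90 x 30 mm, standing on the counter; a bystander

How it is judged:
On the way, in this order (a step that is already met when the one before it is completed fails the run):
1. the plunger is pressed in while the table still stands at its first hole (value of joint plunger above 0.006 m and value of joint turntable between -0.08 and 0.08 rad).
2. the table is turned clockwise away from the first hole with the plunger in (value of joint plunger above 0.006 m and value of joint turntable above 0.25 rad).
At the end, for the whole second after the job is handed in: The table stands at the next hole clockwise (0.785 rad, within 0.035), at rest, the plunger sprung out to less than 2 mm from its outer stop, and all four vials upright (within 0.2 rad) at their seated height (within 6 mm) (value of joint turntable between 0.75 and 0.82 rad and value of joint plunger below 0.002 m and velocity of joint turntable between -0.03 and 0.03 rad/s and angle between each of vial0_mid, vial1_mid, vial2_mid, vial3_mid's own z axis and vertical below 0.2 rad and height (world z) of vial0_mid between 0.071 and 0.083 m and height (world z) of vial1_mid between 0.071 and 0.083 m and height (world z) of vial2_mid between 0.071 and 0.083 m and height (world z) of vial3_mid between 0.071 and 0.083 m); the robot touches nothing.
It fails at once if the table is turned well past the next hole (value of joint turntable above 1.2 rad).
It fails at once if the table is turned anticlockwise out of its hole (value of joint turntable below -0.2 rad).
It fails at once if the plunger's cap is gripped round its wall (contact force between the fingers and skirt above 3 N and horizontal distance between the grasp point and pad below 0.034 m).
It fails at once if a vial is lifted or upset (height (world z) of any of vial0_mid, vial1_mid, vial2_mid, vial3_mid above 0.089 m or angle between any of vial0_mid, vial1_mid, vial2_mid, vial3_mid's own z axis and vertical above 0.35 rad).
It fails at once if a bystander on the counter is moved by more than 20 mm (distance of any of saline_mid, jar_mid, tray_mid from where it was at the start of the episode above 0.02 m).
It also fails if it takes over 40 s, if anything falls off the work surface, if the arm or the gripper's body presses on something with over 40 N, if the wrist force passes 120 N, or if a joint passes its speed limit or range.

## Robot

A 7-joint arm with a two-finger parallel gripper is mounted at the origin on the work surface. World frame = base frame: x ahead of the robot, y to its left, z up, the work surface at z = 0. Lengths are in m, angles in rad, forces in N, time in s.
With the tool pointing down it reaches from about 0.425 to 0.95 m from the base axis. Payload 4.7 kg.
Tool frame: the origin (TCP) lies on the centre line of the jaws, within the pads' length; the fingertips stand 17 mm ahead of it and the grasp point (between the pads) lies 2 mm behind it; z points along the fingers, y is the direction in which the jaws open and shut (so a half turn about z gives the same grasp; the last joint's range is limited). The gripper opens to 85 mm and grips with 20 to 120 N. Pads are 22 mm wide; open, the fingers measure 114 mm over their backs; the gripper's body (76 mm by 85 mm) begins 54 mm behind the grasp point. The pads swing forward as they close: fully open they stand 13 mm farther back than shut.
Start: joints at [1.153, 0.469, -0.049, 1.532, 0.024, 1.141, -0.082], TCP at [0.256, -0.625, 0.212] pointing down, gripper open.
Joint ranges: [-2.59, 2.59], [-0.33, 1.99], [-1.39, 1.29], [0.1, 2.45], [-1.04, 4.18], [0.21, 1.99], [-2.66, 2.66]. Speed limits (rad/s): [2.57, 2.57, 3.14, 3.14, 3.14, 3.14, 3.14].

## Interface

Orientations are given as [roll, pitch, yaw] about the fixed x, y, z axes, in that order (R = Rz(yaw) Ry(pitch) Rx(roll)).
In Python, from rig import env, imaging, job_done gives the robot as it stands.
- The arm moves only by the tool arm_command, never from a script. Its argument "commands" is text: rows parted by semicolons, each of 7 numbers parted by spaces: the turn, a rotation vector about the world's x, y, z in degrees, then the shift along the world's x, y, z in cm, then the closure, from 0 (fully open) to 1 (shut). A call has 1 to 5 rows; each row is the pose to reach, as a shift and turn from the pose measured when the call began; what a row does not reach only later rows make up. A row lasts 1/10 s, in which the tool goes at most 50 mm and 8.59 degrees, less where a joint would pass 70% of its speed; a pose out of reach is approached as far as the arm can. A call with a gripper value outside its range is refused whole. The fingers move at their own pace and stop on an object; the grip force is fixed at half the most. Time passes only in rows, so rows that repeat a pose let the fingers close. It gives the time, the measured TCP pose, the force and the opening at its end, in the units of the state.
- env.get_obs(): the state, without advancing time (a new reading comes with each control period).
- imaging.capture(name): name is "scene" or "top"; returns (picture, depth): 384x512x3 uint8, blue, green, red; 384x512 float32, m along the optical axis (not along the pixel's ray), 0 where there is no reading.
- imaging.camera_info(name): a dict with "vfov" (degrees; the focal length in pixels is half the picture's height over the tangent of half this angle, whatever the lens; pixels are square), "cx", "cy" (the principal point, pixels), "dist_coeffs" ([k1, k2, p1, p2, k3] as OpenCV has them; the pictures are not rectified), "R" (3x3) and "t" (3): a world point X has camera coordinates R X + t. Camera axes: x right, y down, z forward; pixel columns grow to the right and rows downward; lengths in m; the calibration is good to about 2 mm. A picture is of the moment at which its call begins. camera_info takes no time and is no camera call.
- job_done(): hands the job in, once; it reports no verdict.
Trained networks look in the newest picture that a camera, given by its name, has taken for a name from the list of things; names that differ only in an ending like _2 or _b are one class to them, and where a whole thing is asked for, a point or a joint stands for the part that bears it (a point fixed in the world has none). Each returns a list of dicts, best first, with "score" (0 to 1); they miss things now and then, are a little off and sometimes report something else, mostly with a low value. They report only what shows in the picture. A call takes as long as a camera call.
- imaging.recognise(name, camera): "bbox" ([left, top, width, height] in pixels, round what is visible of it).
- imaging.mark_of(name, camera): "point" ([column, row] in pixels: a listed point, or the origin of a listed thing).
The state is a dict: "time_s": time; "q": joint angles; "qd": joint speeds; "effort": joint torques, N m; "ee_pos": TCP position; "tool_rot": TCP orientation; "contact_force": force on the tool from outside, world axes, zero at the start; "moment": the same for the moment, N m; "opening": opening from 0.0 (shut) to 1.0 (fully open).
Only numpy, scipy, OpenCV 4.12 (cv2) and the standard library are available. Lean on these libraries where they do the work, as an engineer would, in place of code of your own. Each camera call takes 0.05 s, during which the arm holds its last target.

## Working session

There is one attempt and no reset: what is moved stays moved. The work goes in short steps, Python scripts to look and compute and a tool call to move; the robot and the scene stay as the last step left them, time stands still between calls to the robot, and variables do not carry over. Pictures are saved under pics/ and viewed, and the job is handed in when it is done.

Besides the shell and the picture viewer there is one more tool, called after "Call:" as name(argument=value, ...), one argument or row to a line, values as JSON. arm_command: Moves the arm, as the interface text tells. Its arguments: {"type":"object","properties":{"commands":{"type":"string"}},"required":["commands"]}

```bash
mkdir -p pics; ls; cat > h.py <<'E'
import numpy as np, cv2
from rig import env, imaging, job_done
def cam(n):
    i=imaging.camera_info(n); f=192/np.tan(np.radians(i['vfov'])/2)
    K=np.array([[f,0,i['cx']],[0,f,i['cy']],[0,0,1]]); return K,np.array(i['dist_coeffs'],float),np.array(i['R']),np.array(i['t'])
def ray(n,p):
    K,D,R,t=cam(n); u=cv2.undistortPoints(np.array([[p]],float),K,D)[0,0]
    return -R.T@t, R.T@np.array([u[0],u[1],1])
def atz(n,p,z):
    o,d=ray(n,p); return o+d*(z-o[2])/d[2]
def proj(n,X):
    K,D,R,t=cam(n); return cv2.projectPoints(np.array(X,float).reshape(-1,1,3),cv2.Rodrigues(R)[0],t,K,D)[0][:,0]
E
python3 - <<'E'
from h import *
print(env.get_obs())
Z=dict(pad=.085,hub=.052,hole_next=.042,vial0_mid=.077,vial1_mid=.077,vial2_mid=.077,vial3_mid=.077,saline_mid=.075,jar_mid=.0375,tray_mid=.015)
for n in ("scene","top"):
    p,d=imaging.capture(n); cv2.imwrite(f"pics/{n}0.png",p)
    print(n,cam(n)[2],cam(n)[3])
    for k,z in Z.items():
        if n=="scene" and k not in("pad","hub","hole_next"): continue
        r=imaging.mark_of(k,n)
        for a in r[:2]: print(k,round(a['score'],2),np.round(a['point'],1),atz(n,a['point'],z).round(4))
E
```

```text
pics
{'time_s': 0.0, 'q': array([ 1.15310556,  0.46943586, -0.04859995,  1.53369561,  0.02408701,
        1.1410205 , -0.08225093]), 'qd': array([-0.00215185,  0.0012031 , -0.00010182,  0.00111287, -0.00025777,
        0.00095305, -0.0022736 ]), 'effort': array([ 7.57658597e-06, -5.10302210e+01, -4.60619002e-02, -2.37713706e+01,
        1.09445260e-02,  7.49179657e-03, -6.92534670e-06]), 'ee_pos': array([ 0.2556468 , -0.62403285,  0.21056453]), 'tool_rot': array([-3.13961936e+00,  5.97131851e-05,  3.88870612e-01]), 'contact_force': array([ 0.0719263 ,  0.57299543, -0.60051694]), 'moment': array([-0.06328111,  0.01808789, -0.02173849]), 'opening': 0.9950667881801764}
scene [[-0.57551554  0.81777499  0.0050916 ]
 [ 0.63084329  0.44790563 -0.63357501]
 [-0.52040235 -0.36142026 -0.77366452]] [ 0.31584966 -0.29825694  1.20993152]
pad 0.63 [264.2 177.5] [ 0.4909 -0.0073  0.085 ]
hub 0.58 [283.4 225.3] [0.5669 0.1006 0.052 ]
hub 0.42 [416.1 252.7] [0.4569 0.3849 0.052 ]
hole_next 0.94 [302.4 193.7] [0.4474 0.0851 0.042 ]
top [[-0.02263597 -0.99935973 -0.02770817]
 [-0.99481976  0.02526318 -0.09846529]
 [ 0.09910224  0.02533577 -0.99475467]] [0.03544776 0.56143043 1.18137346]
pad 0.74 [228.8 174.4] [0.5898 0.0819 0.085 ]
pad 0.56 [260.3 205.8] [0.5041 0.     0.085 ]
hub 0.58 [393.7 157.6] [ 0.6296 -0.3726  0.052 ]
hole_next 0.84 [229.3 229. ] [0.4449 0.0866 0.042 ]
vial0_mid 0.39 [250.  183.8] [0.564  0.0262 0.077 ]
vial1_mid 0.58 [235.4 156.5] [0.639  0.0639 0.077 ]
vial2_mid 0.44 [203.6 193.3] [0.5416 0.1512 0.077 ]
vial3_mid 0.44 [239.2 201.6] [0.5171 0.056  0.077 ]
saline_mid 0.79 [407.4 231.5] [ 0.4252 -0.3925  0.075 ]
jar_mid 0.95 [119.6 226.6] [0.457  0.3959 0.0375]
jar_mid 0.21 [231.3 229.4] [0.4437 0.0815 0.0375]
tray_mid 0.85 [395.8 158.1] [ 0.6339 -0.3901  0.015 ]
```

View pics/scene0.png

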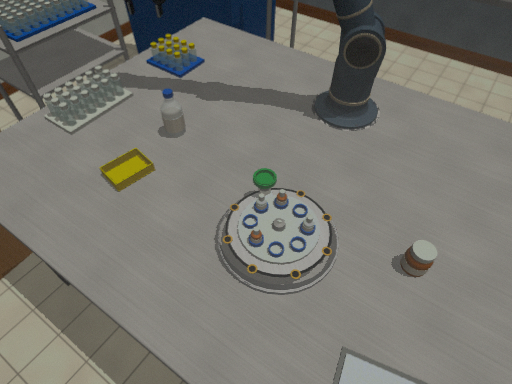

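View pics/top0.png

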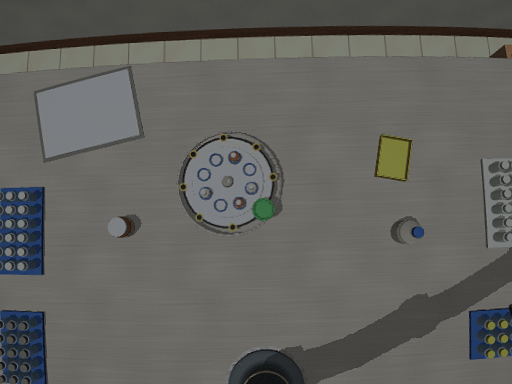

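The top view shows the green cap at about (263,208), the hub at (228,182), and brass hole rims around it, with the lowest at (232,227). Clockwise therefore takes the cap to that lowest hole. Next I'll refine this with circle fits.

```bash
cat > m.py <<'E'
from h import *
from scipy.optimize import least_squares
def measure(n,p,c0=np.array([.58,.085])):
    hsv=cv2.cvtColor(p,cv2.COLOR_BGR2HSV)
    g=cv2.inRange(hsv,(45,90,40),(85,255,255)); nl,l,s,c=cv2.connectedComponentsWithStats(g)
    i=1+np.argmax(s[1:,4]); print(n,'green',s[i],c[i],'-> z.095',atz(n,c[i],.095).round(4))
    m=cv2.inRange(hsv,(12,110,60),(32,255,255)); nl,l,s,c=cv2.connectedComponentsWithStats(m)
    P=[]
    for i in range(1,nl):
        if s[i,4]<6: continue
        X=atz(n,c[i],.042)
        if .105<np.hypot(*(X[:2]-c0))<.145: P.append(X[:2]); 
    P=np.array(P)
    r=least_squares(lambda v:np.hypot(*(P-v).T)-.125,c0,loss='soft_l1',f_scale=.002).x
    print('centre',r.round(4)); 
    for q in P: print(q.round(4),np.hypot(*(q-r)).round(4),np.degrees(np.arctan2(*(q-r)[::-1])).round(1))
    return r
E
python3 - <<'E'
from m import *
for n in("scene","top"):
    p,d=imaging.capture(n); measure(n,p)
    x0,y0=(200,150) if n=="scene" else (170,120)
    cv2.imwrite(f"pics/{n}1.png",cv2.resize(p[y0:y0+140,x0:x0+150],None,fx=4,fy=4,interpolation=cv2.INTER_CUBIC))
E
```

```text
scene green [253 168  24  20 311] [264.34726688 177.40514469] -> z.095 [ 0.4982 -0.0023  0.095 ]
centre [0.5748 0.0913]
[0.4489 0.0805] 0.1264 -175.1
[ 0.5859 -0.0345] 0.1262 -85.0
[0.4779 0.1717] 0.126 140.3
[0.6709 0.0093] 0.1263 -40.5
[0.5638 0.2163] 0.1256 95.1
[0.6997 0.1019] 0.1254 4.9
[0.6557 0.1879] 0.126 50.1
top green [253 198  22  23 382] [263.04450262 209.06806283] -> z.095 [ 0.4948 -0.007   0.095 ]
centre [0.5758 0.0895]
[0.7007 0.0997] 0.1253 4.7
[0.672  0.0082] 0.126 -40.2
[0.6568 0.1848] 0.1251 49.6
[ 0.5862 -0.037 ] 0.1269 -85.3
[0.5638 0.2151] 0.1262 95.5
[0.4807 0.1738] 0.1271 138.4
[0.4536 0.0832] 0.1223 -177.0
[0.4496 0.0704] 0.1276 -171.4
```

Call:
arm_command(
  commands="0 0 0 1.5 4 4 1; 0 0 0 3.4 8.8 4 1; 0 0 0 5.3 13.6 4 1; 0 0 0 7.2 18.4 4 1; 0 0 0 9 23.2 4 1",
)

```text
time_s: 1.35
ee_pos: [0.3421, -0.4025, 0.252]
tool_rot: [3.141, -0.0, 0.389]
contact_force: [0.6, 0.5, -0.3]
opening: 0.142
```

Call:
arm_command(
  commands="0 0 0 1.9 4.8 0 1; 0 0 0 3.8 9.6 0 1; 0 0 0 5.7 14.4 0 1; 0 0 0 7.6 19.2 0 1; 0 0 0 9.5 24 0 1",
)

```text
time_s: 1.85
ee_pos: [0.4338, -0.1701, 0.2525]
tool_rot: [3.139, -0.001, 0.388]
contact_force: [1.0, -0.6, 0.5]
opening: 0.003
```

Call:
arm_command(
  commands="0 0 0 1.8 4.8 0 1; 0 0 0 3.6 9.6 0 1; 0 0 0 5.2 14 -2 1; 0 0 0 6.1 16.5 -5 1; 0 0 0 6.1 16.5 -9 1",
)

```text
time_s: 2.35
ee_pos: [0.4976, 0.0007, 0.1635]
tool_rot: [3.139, -0.008, 0.397]
contact_force: [0.2, -0.7, -0.9]
opening: -0.001
```

```bash
python3 - <<'E'
from m import *
o=env.get_obs(); print(o['ee_pos'],o['contact_force'])
for n in("scene","top"):
    p,d=imaging.capture(n)
    x0,y0=(200,110) if n=="scene" else (190,130)
    tip=o['ee_pos']-[0,0,.017]
    print(n,proj(n,[tip,[.495,-.0055,.095]]))
    cv2.imwrite(f"pics/{n}2.png",cv2.resize(p[y0:y0+120,x0:x0+130],None,fx=5,fy=5,interpolation=cv2.INTER_CUBIC)[:600])
E
```

```text
[0.49762931 0.00070934 0.16351289] [ 0.15767308 -0.70371581 -0.85426001]
scene [[266.16233277 163.31064936]
 [264.00523517 176.10685525]]
top [[259.86234171 207.07251149]
 [262.45414271 209.01845758]]
```

View pics/scene2.png

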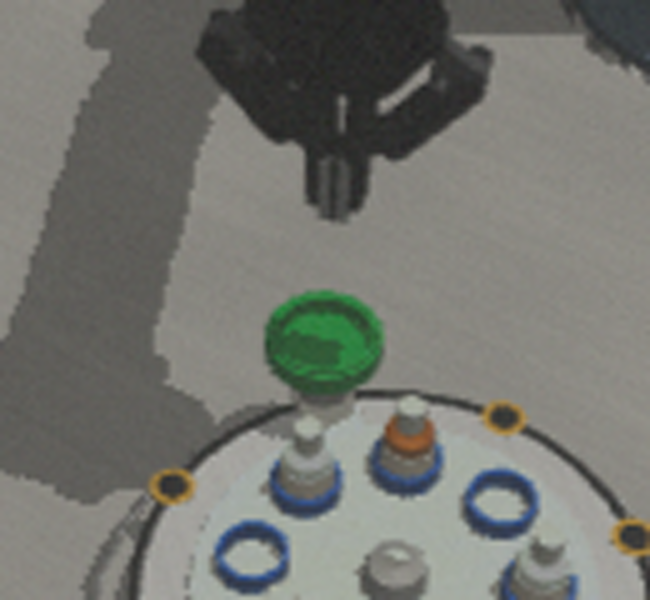

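```bash
python3 - <<'E'
from m import *
print(env.get_obs()['ee_pos'])
E
```

```text
[ 0.49103278 -0.00446986  0.15836641]
```

```bash
python3 - <<'E'
from m import *
for n in("scene","top"):
    p,d=imaging.capture(n); 
    o=env.get_obs(); print(o['ee_pos'],o['tool_rot'],o['contact_force'],o['opening'])
    tip=o['ee_pos']-[0,0,.017]
    print(n,proj(n,[o['ee_pos'],tip,[.495,-.0055,.095]]))
    if n=="scene":
        K,D,R,t=cam(n)
        for r in range(136,176,2):
            q=[]
            for c in (262,264,266,268):
                u=cv2.undistortPoints(np.array([[[c,r]]],float),K,D)[0,0]; X=R.T@(np.array([u[0],u[1],1])*d[r,c]-t); q.append(X.round(3))
            print(r,*q)
    x0,y0=(200,110) if n=="scene" else (190,130)
    cv2.imwrite(f"pics/{n}3.png",cv2.resize(p[y0:y0+120,x0:x0+130],None,fx=5,fy=5,interpolation=cv2.INTER_CUBIC)[:600])
E
```

```text
[ 0.49303955 -0.00524282  0.16096846] [3.14146272 0.00382774 0.38897498] [0.50945364 0.04052157 0.45644039] 0.002952045184844031
scene [[265.35835205 156.84765491]
 [265.13403286 161.91953802]
 [264.00523517 176.10685525]]
136 [ 0.505 -0.009  0.233] [ 0.504 -0.004  0.234] [ 0.493 -0.006  0.225] [0.499 0.003 0.234]
138 [ 0.505 -0.009  0.226] [ 0.503 -0.005  0.227] [ 0.495 -0.005  0.221] [0.5   0.004 0.229]
140 [ 0.507 -0.007  0.222] [ 0.504 -0.004  0.222] [ 0.496 -0.003  0.217] [0.501 0.005 0.225]
142 [ 0.501 -0.011  0.211] [ 0.501 -0.005  0.214] [ 0.5   -0.001  0.216] [0.499 0.004 0.217]
144 [ 0.502 -0.01   0.206] [ 0.502 -0.005  0.209] [ 0.5   -0.001  0.21 ] [0.499 0.004 0.211]
146 [ 0.5   -0.011  0.197] [ 0.503 -0.004  0.204] [0.501 0.    0.205] [0.499 0.004 0.205]
148 [ 0.501 -0.01   0.193] [ 0.501 -0.005  0.196] [ 0.5   -0.     0.198] [0.498 0.004 0.198]
150 [ 0.337 -0.116  0.003] [ 0.505 -0.002  0.194] [ 0.499 -0.     0.19 ] [0.499 0.005 0.193]
152 [ 0.343 -0.112  0.001] [ 0.501 -0.005  0.183] [0.5   0.    0.185] [0.499 0.005 0.187]
154 [ 0.352 -0.106  0.003] [ 0.347 -0.102  0.0
[... 548 characters left out ...]
  0.003] [ 0.389 -0.074  0.002] [ 0.386 -0.068  0.003] [ 0.381 -0.065  0.   ]
168 [ 0.474 -0.026  0.094] [ 0.471 -0.022  0.094] [ 0.47  -0.017  0.096] [ 0.389 -0.059  0.002]
170 [ 0.481 -0.021  0.095] [ 0.477 -0.018  0.094] [ 0.474 -0.014  0.094] [ 0.472 -0.009  0.095]
172 [ 0.479 -0.022  0.086] [ 0.478 -0.017  0.088] [ 0.476 -0.012  0.089] [ 0.472 -0.009  0.088]
174 [ 0.486 -0.017  0.088] [ 0.484 -0.013  0.088] [ 0.479 -0.01   0.086] [ 0.477 -0.005  0.087]
[ 0.49476836 -0.00561931  0.16281876] [ 3.13962932e+00 -2.85039605e-04  3.87590489e-01] [-0.48081754 -0.13404358  0.70250436] 0.002971397592374854
top [[262.39607512 207.83484589]
 [262.423846   208.16829696]
 [262.45414271 209.01845758]]
```

View pics/top3.png

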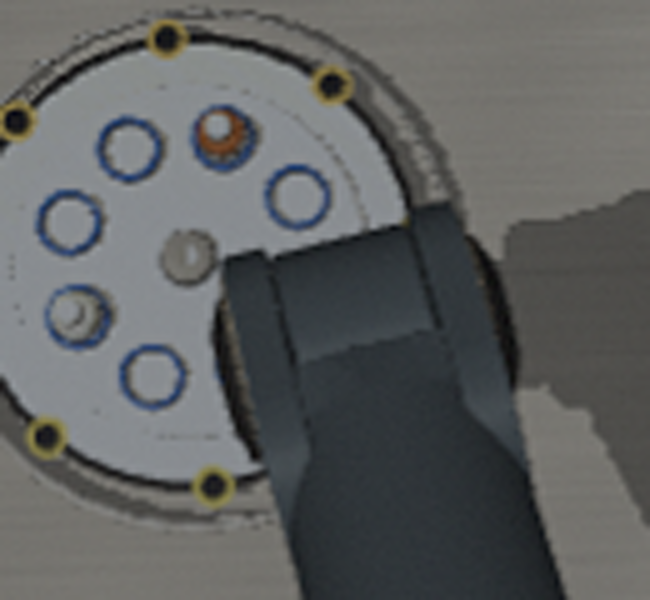

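View pics/scene3.png

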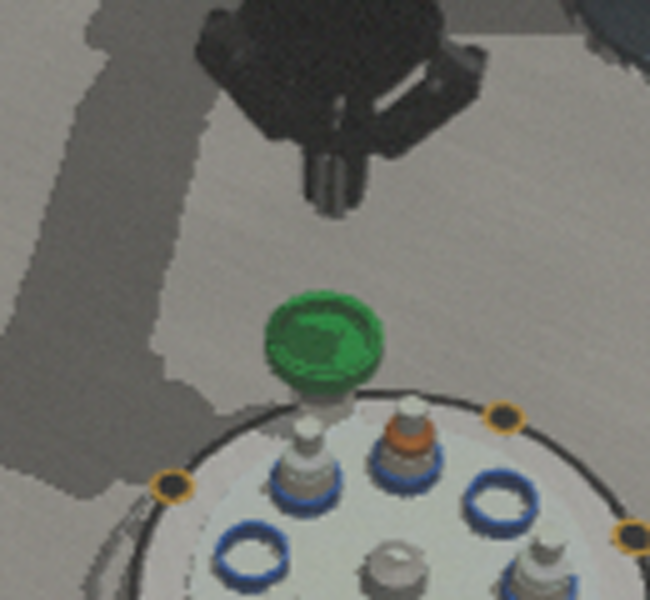

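The picture and depth put the fingertips at about z 0.18, roughly 37 mm higher than the stated TCP geometry predicts. The xy position agrees, so I'll go down carefully and look again.

Call:
arm_command(
  commands="0 0 0 0 0 -1.5 1; 0 0 0 0 0 -3 1; 0 0 0 0 0 -4 1; 0 0 0 0 0 -4 1; 0 0 0 0 0 -4 1",
)

```text
time_s: 3.05
ee_pos: [0.4956, -0.006, 0.124]
tool_rot: [3.139, -0.002, 0.387]
contact_force: [-0.1, 0.5, 0.2]
opening: 0.0
```

```bash
cat > tip.py <<'E'
from m import *
import sys
p,d=imaging.capture("scene"); o=env.get_obs(); print(o['ee_pos'],o['contact_force'],o['tool_rot'],o['q'].round(3))
K,D,R,t=cam("scene"); n="scene"
print(proj(n,[o['ee_pos']-[0,0,.017]]))
v,u=np.mgrid[110:215,225:310]; uv=np.stack([u.ravel(),v.ravel()],1).astype(float)
n2=cv2.undistortPoints(uv[:,None],K,D)[:,0]; dd=d[v.ravel(),u.ravel()]
X=(np.c_[n2,np.ones(len(n2))]*dd[:,None]-t)@R
ok=(dd>0)&(p[v.ravel(),u.ravel()].max(1)<75)&(np.hypot(*(X[:,:2]-o['ee_pos'][:2]).T)<.03)&(X[:,2]>.09)
Y=X[ok]; print('dark pts lowest z',np.sort(Y[:,2])[:12].round(3)); b=Y[Y[:,2]<Y[:,2].min()+.015]; print(b.mean(0).round(4))
cv2.imwrite(f"pics/{sys.argv[1]}.png",cv2.resize(p[110:230,200:330],None,fx=5,fy=5,interpolation=cv2.INTER_CUBIC)[:600])
E
python3 tip.py s4
```

```text
[ 0.49567834 -0.00587639  0.1240455 ] [ 0.19293725  0.08875023 -0.63306592] [ 3.13861812e+00 -2.25087689e-03  3.86930830e-01] [ 0.314  0.319 -0.465  2.025  0.194  0.836 -1.445]
[[263.86667103 172.93226378]]
dark pts lowest z [0.09  0.09  0.091 0.091 0.091 0.092 0.092 0.093 0.093 0.093 0.093 0.094]
[ 0.4919 -0.015   0.0925]
```

View pics/s4.png

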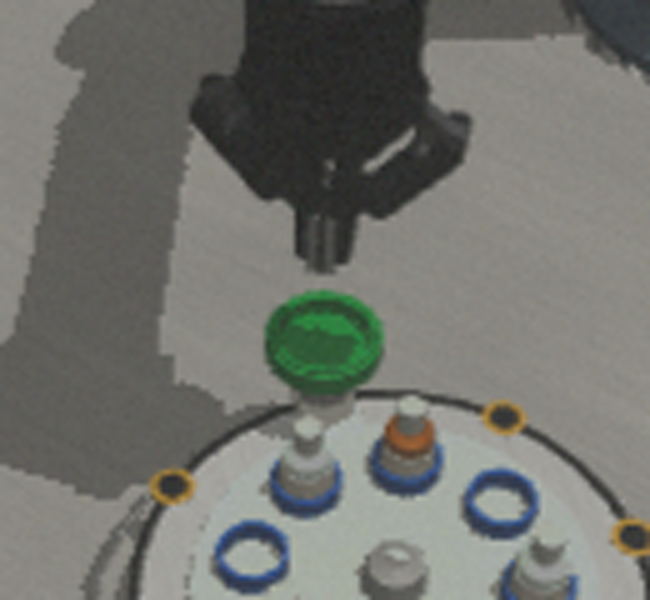

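Tips are at pixel (264,164) and the cup centre at (264,178), so there are still about 4 cm to go. I'll feel my way down.

Call:
arm_command(
  commands="0 0 0 0 0 -1 1; 0 0 0 0 0 -2 1; 0 0 0 0 0 -2 1; 0 0 0 0 0 -2 1",
)

```text
time_s: 3.5
ee_pos: [0.4953, -0.0058, 0.1035]
tool_rot: [3.139, -0.001, 0.387]
contact_force: [0.2, -0.5, 0.0]
opening: -0.0
```

```bash
python3 tip.py s5
```

```text
[ 0.49561641 -0.00571376  0.10383922] [ 0.19957335  0.015816   -1.0065063 ] [ 3.13895941e+00 -1.90272233e-03  3.87164388e-01] [ 0.302  0.348 -0.456  2.043  0.215  0.793 -1.465]
[[263.70635711 178.39632426]]
dark pts lowest z [0.09  0.09  0.091 0.091 0.091 0.092 0.092 0.092 0.092 0.093 0.093 0.093]
[ 0.4938 -0.0158  0.0926]
```

View pics/s5.png

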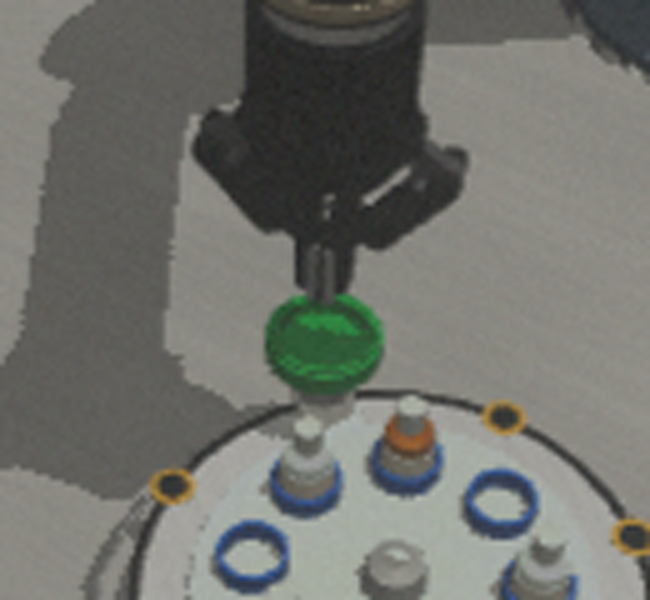

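Call:
arm_command(
  commands="0 0 0 0 0 -0.8 1; 0 0 0 0 0 -1.6 1; 0 0 0 0 0 -1.6 1",
)

```text
time_s: 3.85
ee_pos: [0.4945, -0.0058, 0.0865]
tool_rot: [3.14, 0.001, 0.387]
contact_force: [-0.3, -0.4, -0.0]
opening: -0.001
```

```bash
python3 tip.py s6
```

```text
[ 0.494961   -0.00575043  0.08701691] [-0.10823691 -0.27556418 -0.01990966] [ 3.13970811e+00 -2.65916400e-04  3.87321251e-01] [ 0.292  0.372 -0.447  2.058  0.233  0.758 -1.481]
[[263.65330478 182.62773437]]
dark pts lowest z [0.09  0.091 0.091 0.091 0.091 0.091 0.091 0.092 0.092 0.092 0.093 0.094]
[ 0.4981 -0.0118  0.0924]
```

View pics/s6.png

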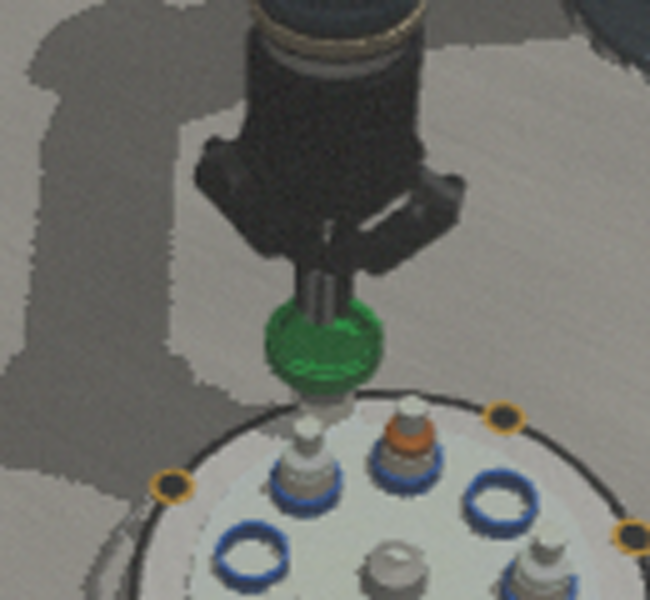

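Call:
arm_command(
  commands="0 0 0 0 0 -0.4 1; 0 0 0 0 0 -0.8 1; 0 0 0 0 0 -0.8 1",
)

```text
time_s: 4.2
ee_pos: [0.4945, -0.0058, 0.0785]
tool_rot: [3.14, 0.001, 0.387]
contact_force: [0.0, 0.7, -0.1]
opening: 0.001
```

Call:
arm_command(
  commands="0 0 0 0 0 -0.3 1; 0 0 0 0 0 -0.5 1; 0 0 0 0 0 -0.5 1",
)

```text
time_s: 4.5
ee_pos: [0.4943, -0.0058, 0.0732]
tool_rot: [3.14, 0.001, 0.387]
contact_force: [-0.4, 0.7, 0.1]
opening: -0.001
```

Call:
arm_command(
  commands="0 0 0 0 0 -0.3 1; 0 0 0 0 0 -0.5 1; 0 0 0 0 0 -0.5 1",
)

```text
time_s: 4.8
ee_pos: [0.494, -0.0059, 0.0678]
tool_rot: [3.141, 0.002, 0.387]
contact_force: [0.0, 0.2, 0.6]
opening: -0.001
```

```bash
python3 tip.py s7
```

```text
[ 0.49417828 -0.00581454  0.06800274] [0.57465795 0.08650219 0.3812386 ] [3.14048958e+00 1.60293270e-03 3.87355697e-01] [ 0.28   0.401 -0.435  2.072  0.255  0.719 -1.501]
[[263.59704055 187.24782755]]
dark pts lowest z [0.091 0.091 0.091 0.092 0.093 0.093 0.093 0.094 0.095 0.095 0.095 0.096]
[ 0.5003 -0.005   0.0985]
```

View pics/s7.png

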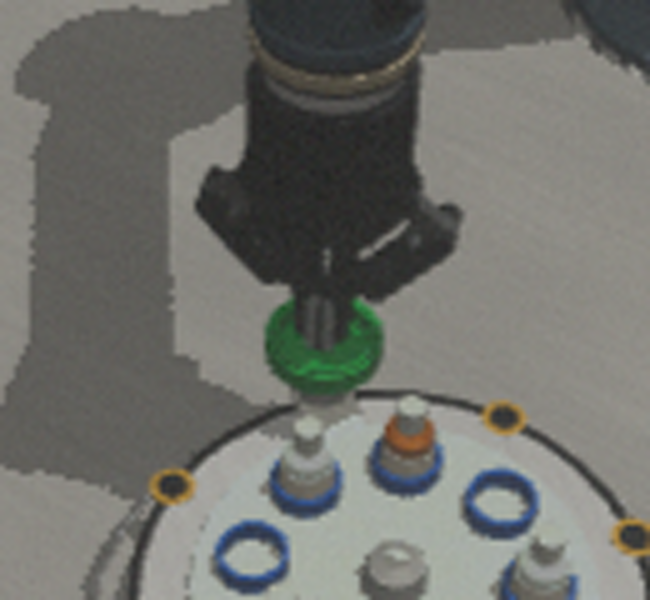

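Call:
arm_command(
  commands="0 0 0 0 0 -0.3 1; 0 0 0 0 0 -0.3 1",
)

```text
time_s: 5.05
ee_pos: [0.4946, -0.0058, 0.0651]
tool_rot: [3.14, 0.001, 0.387]
contact_force: [-1.2, -0.4, 3.3]
opening: -0.001
```

Call:
arm_command(
  commands="0 0 0 0 0 -0.3 1; 0 0 0 0 0 -0.3 1",
)

```text
time_s: 5.25
ee_pos: [0.4946, -0.0058, 0.0621]
tool_rot: [3.14, 0.001, 0.387]
contact_force: [-1.0, -0.1, 3.4]
opening: 0.003
```

Call:
arm_command(
  commands="0 0 0 0 0 -0.3 1; 0 0 0 0 0 -0.3 1",
)

```text
time_s: 5.45
ee_pos: [0.4947, -0.0058, 0.0591]
tool_rot: [3.14, 0.001, 0.387]
contact_force: [-0.9, -0.5, 5.1]
opening: 0.002
```

Call:
arm_command(
  commands="0 0 0 0 0 -0.3 1; 0 0 0 0 0 -0.3 1; 0 0 0 0 0 -0.3 1",
)

```text
time_s: 5.75
ee_pos: [0.4948, -0.0059, 0.0564]
tool_rot: [3.14, 0.001, 0.387]
contact_force: [-1.8, -0.9, 6.4]
opening: -0.001
```

```bash
python3 tip.py s8; python3 - <<'E'
from m import *
p,d=imaging.capture("scene"); measure("scene",p); print(env.get_obs()['contact_force'])
E
```

```text
[ 0.49475278 -0.00585972  0.05643683] [-1.48376382 -0.35019435  6.29556469] [3.13980935e+00 1.01949172e-03 3.87400423e-01] [ 0.271  0.42  -0.426  2.08   0.269  0.694 -1.514]
[[263.33875931 190.23094654]]
dark pts lowest z [0.09  0.09  0.091 0.091 0.091 0.092 0.093 0.093 0.093 0.094 0.094 0.095]
[ 0.5016 -0.002   0.0971]
scene green [253 172  23  19 220] [264.41363636 182.23636364] -> z.095 [0.5115 0.0068 0.095 ]
centre [0.5748 0.0912]
[0.4488 0.0799] 0.1266 -174.9
[ 0.5854 -0.0345] 0.1261 -85.2
[0.4782 0.1713] 0.1255 140.3
[0.6707 0.0094] 0.126 -40.4
[0.5637 0.2164] 0.1257 95.1
[0.6997 0.1015] 0.1253 4.7
[0.6558 0.1877] 0.126 50.0
[-1.45243974 -0.14128475  6.49590064]
```

View pics/s8.png

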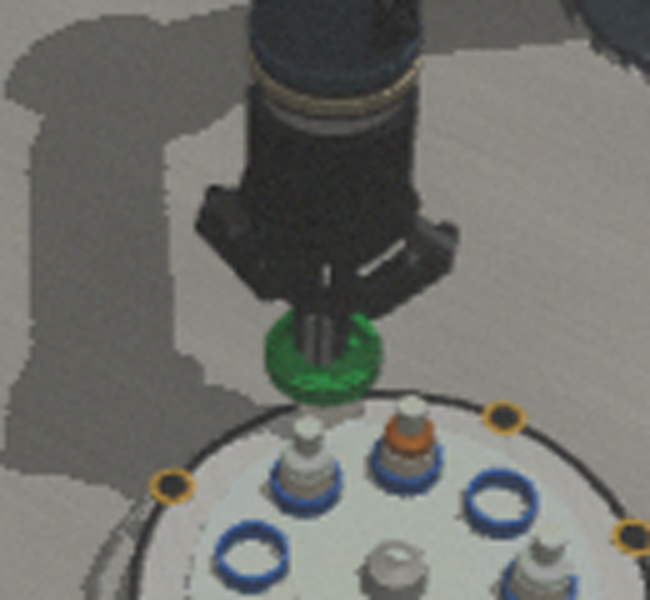

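Call:
arm_command(
  commands="0 0 0 0 0 -0.2 1; 0 0 0 0 0 -0.3 1; 0 0 0 0 0 -0.3 1",
)

```text
time_s: 6.15
ee_pos: [0.4948, -0.0059, 0.0538]
tool_rot: [3.139, 0.001, 0.388]
contact_force: [-2.5, -1.3, 8.5]
opening: -0.002
```

```bash
python3 - <<'E'
from m import *
for i in range(4):
    p,d=imaging.capture("scene"); o=env.get_obs(); print(o['contact_force'],o['ee_pos'])
measure("scene",p)
E
```

```text
[-1.60716625 -1.09097922  6.85593229] [ 0.4948036 -0.0058767  0.0538587]
[-2.32606413 -0.21369228  7.33310876] [ 0.49478591 -0.00589393  0.05388914]
[-1.41182937  0.40605177  6.8942103 ] [ 0.49478339 -0.0058897   0.05390384]
[-1.29887749  0.0287539   7.19896047] [ 0.49478463 -0.00588413  0.05389237]
scene green [253 173  23  19 224] [264.48214286 182.95089286] -> z.095 [0.5133 0.0083 0.095 ]
centre [0.575  0.0914]
[0.449  0.0805] 0.1265 -175.1
[ 0.5853 -0.0341] 0.1259 -85.3
[0.4781 0.1712] 0.1256 140.5
[0.6711 0.0094] 0.1263 -40.5
[0.5637 0.2166] 0.1258 95.2
[0.6999 0.1014] 0.1253 4.6
[0.6558 0.1878] 0.1258 50.1
```

Call:
arm_command(
  commands="0 0 0 0 0 -0.2 1; 0 0 0 0 0 -0.25 1; 0 0 0 0 0 -0.25 1",
)

```text
time_s: 6.65
ee_pos: [0.4951, -0.0061, 0.0523]
tool_rot: [3.138, 0.001, 0.387]
contact_force: [-2.9, -1.2, 11.5]
opening: 0.001
```

```bash
python3 - <<'E'
from m import *
for i in range(4):
    p,d=imaging.capture("scene"); o=env.get_obs(); print(o['contact_force'],o['ee_pos'])
c=np.array([.575,.0905]); v=o['ee_pos'][:2]-c; print(np.hypot(*v),np.degrees(np.arctan2(v[1],v[0])))
for a in range(0,50,5):
    t=-np.radians(a); w=np.array([v[0]*np.cos(t)-v[1]*np.sin(t),v[0]*np.sin(t)+v[1]*np.cos(t)]); print(a,((w-v)*100).round(2))
E
```

```text
[-2.47555736 -0.26845626 10.73728442] [ 0.49508577 -0.00611579  0.05232065]
[-1.64883197 -1.08129889 10.93781013] [ 0.49506302 -0.00610789  0.05233437]
[-3.21082653 -1.33523403 10.7102853 ] [ 0.49508656 -0.00613332  0.05232387]
[-2.70825018 -0.63339334 10.02207985] [ 0.49506729 -0.00612521  0.0523164 ]
0.12540202802039363 -129.59908096894014
0 [0. 0.]
5 [-0.81  0.73]
10 [-1.56  1.53]
15 [-2.23  2.4 ]
20 [-2.82  3.32]
25 [-3.33  4.28]
30 [-3.76  5.29]
35 [-4.1   6.33]
40 [-4.34  7.4 ]
45 [-4.49  8.48]
```

At the end stop now (about 10.7 N). Next I push round the arc, easing up 1 mm.

Call:
arm_command(
  commands="0 0 0 -0.4 0.36 0.05 1; 0 0 0 -0.81 0.73 0.1 1; 0 0 0 -1.2 1.12 0.1 1; 0 0 0 -1.56 1.53 0.1 1",
)

```text
time_s: 7.25
ee_pos: [0.481, 0.0086, 0.0543]
tool_rot: [3.137, -0.002, 0.387]
contact_force: [1.4, -2.4, 7.8]
opening: 0.001
```

```bash
python3 tip.py s9
```

```text
[0.48024785 0.00960521 0.05420672] [-0.83500089 -0.93103686  7.09149134] [ 3.13739471e+00 -1.36221081e-03  3.87809545e-01] [ 0.243  0.404 -0.43   2.115  0.272  0.672 -1.554]
[[271.21827771 189.94565098]]
dark pts lowest z [0.091 0.092 0.092 0.092 0.093 0.094 0.094 0.094 0.094 0.094 0.094 0.095]
[0.4877 0.0125 0.0987]
```

View pics/s9.png

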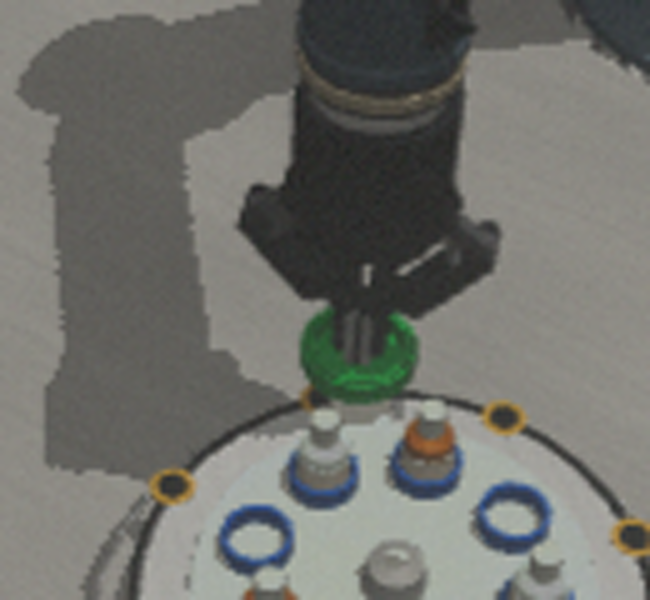

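The table follows: it's about 9° round and the old hole now shows behind the cap. I'll go on to 30°.

Call:
arm_command(
  commands="0 0 0 -0.75 0.83 0 1; 0 0 0 -1.33 1.75 0 1; 0 0 0 -1.6 2.2 0 1; 0 0 0 -1.84 2.71 0 1; 0 0 0 -2.27 3.72 0 1",
)

```text
time_s: 7.8
ee_pos: [0.4592, 0.0459, 0.055]
tool_rot: [3.135, -0.004, 0.386]
contact_force: [0.3, -1.5, 6.3]
opening: 0.003
```

```bash
cat > st.py <<'E'
from m import *
import sys
p,d=imaging.capture("scene"); o=env.get_obs(); print(o['ee_pos'],o['contact_force'])
c=np.array([.575,.0905]); v=o['ee_pos'][:2]-c; print('tool',np.hypot(*v),np.degrees(np.arctan2(v[1],v[0]))+129.6)
hsv=cv2.cvtColor(p,cv2.COLOR_BGR2HSV)
b=cv2.inRange(hsv,(105,110,50),(125,255,255)); nl,l,s,cc=cv2.connectedComponentsWithStats(cv2.morphologyEx(b,cv2.MORPH_CLOSE,np.ones((3,3))))
for i in range(1,nl):
    if s[i,4]<20: continue
    X=atz("scene",[s[i,0]+s[i,2]/2-.5,s[i,1]+s[i,3]/2-.5],.06)[:2]-c
    if .05<np.hypot(*X)<.09: print('nest',s[i,:4],np.hypot(*X).round(4),np.degrees(np.arctan2(X[1],X[0])).round(1),(np.degrees(np.arctan2(X[1],X[0]))%45).round(1))
g=cv2.inRange(hsv,(45,90,40),(85,255,255)); nl,l,s,cc=cv2.connectedComponentsWithStats(g); i=1+np.argmax(s[1:,4])
q=[s[i,0]+s[i,2]/2-.5,s[i,1]+s[i,3]/2-.5]
for z in(.084,.093): X=atz("scene",q,z-.002)[:2]-c; print('green z',z,s[i,:4],(X+c).round(4),np.hypot(*X).round(4),np.degrees(np.arctan2(X[1],X[0])).round(1))
cv2.imwrite(f"pics/{sys.argv[1]}.png",cv2.resize(p[110:230,220:350],None,fx=5,fy=5,interpolation=cv2.INTER_CUBIC)[:600])
E
python3 st.py s10
```

```text
[0.45826627 0.04847299 0.05504135] [-0.2468658   0.30003374  7.34634757]
tool 0.12406866254091121 -30.599876662843144
nest [266 200  13   7] 0.0635 -133.3 1.7
nest [248 205  13   8] 0.073 -92.9 42.1
nest [300 214  14  11] 0.0699 136.5 1.5
nest [244 227  14   7] 0.0683 -39.4 5.6
nest [256 237  15  14] 0.0663 1.0 1.0
nest [297 239  14   5] 0.0734 84.4 39.4
nest [278 241  15  14] 0.0663 45.8 0.8
green z 0.084 [276 171  22  19] [0.4629 0.0423] 0.122 -156.7
green z 0.093 [276 171  22  19] [0.4702 0.0459] 0.1139 -157.0
```

View pics/s10.png

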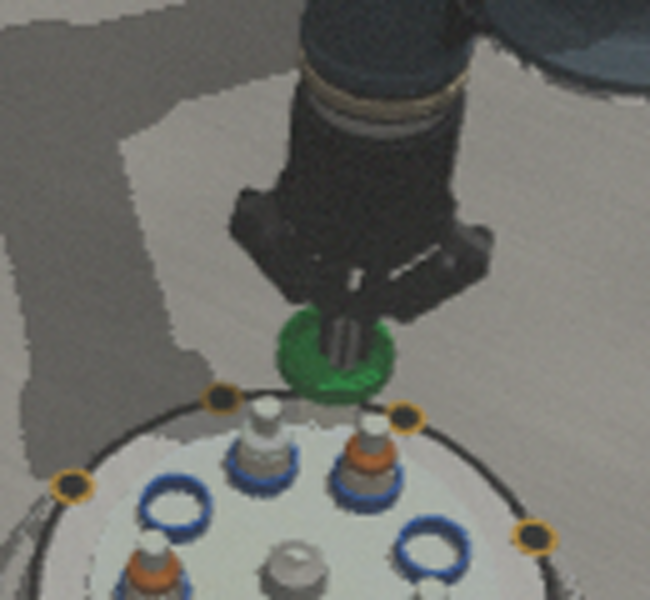

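Call:
arm_command(
  commands="0 0 0 0 0 0.4 1; 0 0 0 -0.2 0.4 0.4 1; 0 0 0 -0.42 0.87 0.4 1; 0 0 0 -0.55 1.3 0.4 1; 0 0 0 -0.6 1.6 0.4 1",
)

```text
time_s: 8.35
ee_pos: [0.4535, 0.063, 0.059]
tool_rot: [3.135, -0.005, 0.388]
contact_force: [4.1, -5.9, -0.9]
opening: 0.0
```

```bash
python3 st.py s11
```

```text
[0.45337877 0.06364164 0.05901708] [ 2.5857382  -1.90333579 -0.68617833]
tool 0.12455157971062221 -37.946895810074494
nest [268 200  14   7] 0.0626 -138.9 41.1
nest [250 203  13  12] 0.0692 -95.4 39.6
nest [300 215  14  12] 0.0687 133.0 43.0
nest [244 224  13   8] 0.0679 -45.4 44.6
nest [254 236  14  13] 0.0665 -4.9 40.1
nest [296 240  14   6] 0.0742 80.7 35.7
nest [276 242  15  13] 0.0669 41.8 41.8
green z 0.084 [280 171  22  20] [0.4585 0.0515] 0.1229 -161.5
green z 0.093 [280 171  22  20] [0.4658 0.055 ] 0.1148 -162.0
```

View pics/s11.png

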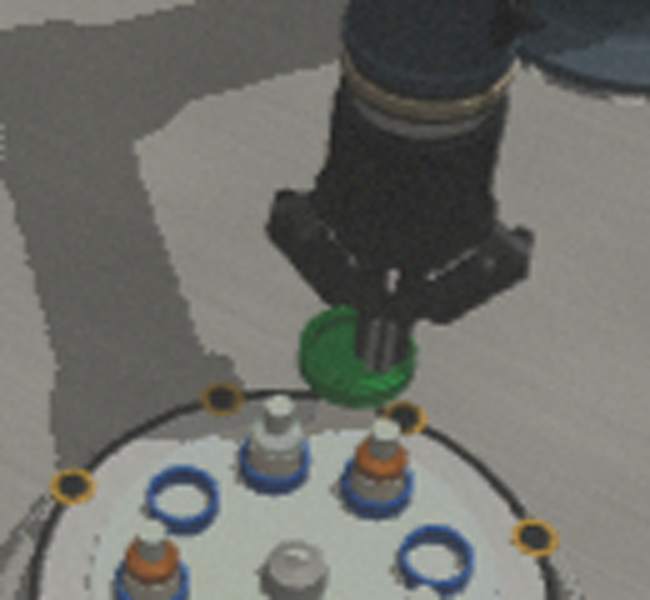

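Call:
arm_command(
  commands="0 0 0 -0.1 0.3 0 1; 0 0 0 -0.16 0.6 0 1; 0 0 0 -0.22 0.9 0 1; 0 0 0 -0.27 1.2 0 1; 0 0 0 -0.32 1.5 0 1",
)

```text
time_s: 8.9
ee_pos: [0.4515, 0.0774, 0.0592]
tool_rot: [3.134, -0.007, 0.386]
contact_force: [3.4, -3.4, 3.8]
opening: 0.002
```

```bash
python3 st.py s12
```

```text
[0.45148288 0.07853932 0.05933542] [ 1.96240781 -1.70114636  2.45460095]
tool 0.12409487032736552 -44.869052696773906
nest [271 199  14   8] 0.0639 -145.8 34.2
nest [252 202  13  11] 0.0688 -101.0 34.0
nest [243 222  14   7] 0.0683 -51.4 38.6
nest [251 234  15  13] 0.0665 -11.6 33.4
nest [272 242  15  13] 0.0665 34.0 34.0
green z 0.084 [285 173  22  19] [0.4555 0.0644] 0.1223 -167.7
green z 0.093 [285 173  22  19] [0.4629 0.0678] 0.1144 -168.6
```

Call:
arm_command(
  commands="0 0 0 -0.05 0.3 0 1; 0 0 0 -0.1 0.6 0 1; 0 0 0 -0.12 0.8 0 1; 0 0 0 -0.15 1 0 1",
)

```text
time_s: 9.35
ee_pos: [0.4512, 0.0895, 0.0599]
tool_rot: [3.135, -0.011, 0.388]
contact_force: [4.0, -1.7, 6.0]
opening: -0.001
```

```bash
sed -i 's/^p,d=imaging.capture("scene")/p,d=imaging.capture("scene") if sys.argv[1]!="ref" else (cv2.imread("pics\/scene0.png"),0)/' st.py; python3 st.py ref; python3 st.py s13
```

```text
[0.45123586 0.08950293 0.05994045] [ 3.96210775 -1.68757061  6.00514038]
tool 0.1237681522371651 -49.93842115589476
nest [255 204  13   7] 0.0639 -105.8 29.2
nest [293 204  14  12] 0.0686 163.2 28.2
nest [243 214  14  12] 0.0693 -64.7 25.3
nest [249 237  14   8] 0.0717 -14.0 31.0
nest [291 237  15  13] 0.0682 73.8 28.8
nest [269 242  15  13] 0.067 28.2 28.2
green z 0.084 [253 168  24  19] [ 0.4867 -0.0091] 0.1331 -131.5
green z 0.093 [253 168  24  19] [ 0.4937 -0.0047] 0.1252 -130.5
[0.45132076 0.08999208 0.06005041] [ 3.47974293 -1.17292101  6.58908832]
tool 0.12368028389309348 -50.16470273121965
nest [274 199  13   8] 0.0643 -151.4 28.6
nest [254 200  13  12] 0.069 -106.7 28.3
nest [293 205  14  10] 0.0686 163.2 28.2
nest [243 218  14   9] 0.0684 -58.7 31.3
nest [301 220  14  12] 0.0692 121.0 31.0
nest [249 232  15  14] 0.0674 -16.8 28.2
nest [270 242  15  13] 0.0668 30.2 30.2
nest [292 244  14   6] 0.0759 69.7 24.7
green z 0.084 [290 175  22  19] [0.454  0.0781] 0.1217 -174.2
green z 0.093 [290 175  22  19] [0.4614 0.0813] 0.114 -175.4
```

View pics/s13.png

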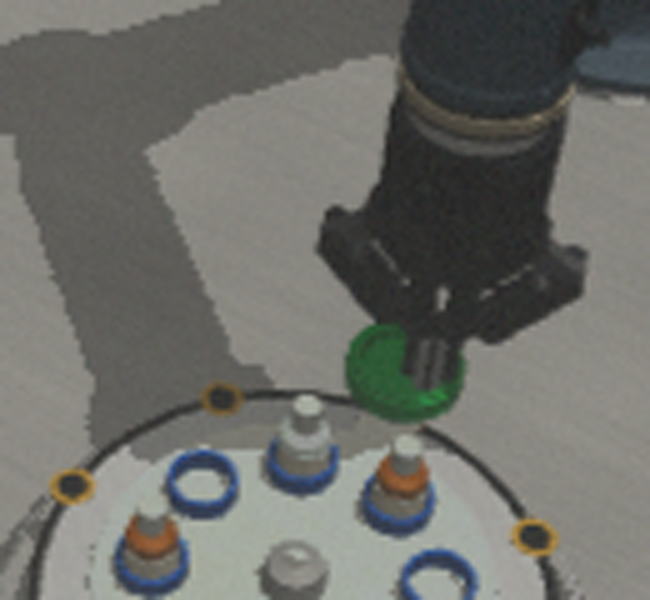

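The nests are within about 1–2° of lining up with their reference positions. I'll nudge 3 mm more, watching the lateral force for the lock.

Call:
arm_command(
  commands="0 0 0 0 0.15 0 1; 0 0 0 0 0.3 0 1; 0 0 0 0 0.3 0 1",
)

```text
time_s: 9.7
ee_pos: [0.452, 0.0942, 0.0606]
tool_rot: [3.135, -0.013, 0.389]
contact_force: [2.8, -0.4, 5.6]
opening: 0.003
```

```bash
python3 st.py s14
```

```text
[0.45191383 0.09415187 0.06052631] [ 2.72950798 -0.50719673  6.79893707]
tool 0.12314033058120984 307.90057763269454
nest [254 200  12  10] 0.0722 -107.5 27.5
nest [294 211  13   5] 0.0629 155.3 20.3
nest [301 221  14  12] 0.0692 118.6 28.6
nest [249 232  14  13] 0.0675 -18.3 26.7
nest [268 242  16  13] 0.0672 27.3 27.3
green z 0.084 [291 176  23  18] [0.4532 0.0821] 0.1221 -176.0
green z 0.093 [291 176  23  18] [0.4606 0.0852] 0.1145 -177.3
```

Call:
arm_command(
  commands="0 0 0 0 -0.2 0.2 1; 0 0 0 0 -0.4 0.5 1; 0 0 0 0 -0.4 0.8 1; 0 0 0 0 -0.4 0.8 1",
)

```text
time_s: 10.15
ee_pos: [0.4507, 0.0901, 0.0682]
tool_rot: [3.136, -0.011, 0.389]
contact_force: [-0.3, -0.5, 0.5]
opening: 0.001
```

```bash
python3 st.py s15
```

```text
[0.45081172 0.09004483 0.06810558] [ 0.55339087  0.28991058 -1.06822596]
tool 0.12418910988469656 -50.19000360798023
nest [254 200  14  12] 0.0683 -107.5 27.5
nest [301 221  14  12] 0.0692 118.6 28.6
nest [249 232  14  13] 0.0675 -18.3 26.7
nest [269 242  14  13] 0.0672 27.3 27.3
green z 0.084 [292 173  23  20] [0.4459 0.0808] 0.1294 -175.7
green z 0.093 [292 173  23  20] [0.4535 0.0839] 0.1217 -176.9
```

View pics/s15.png

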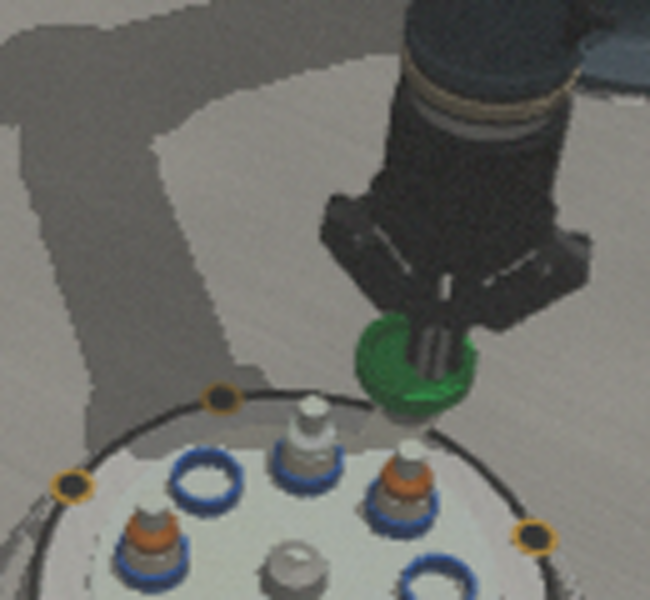

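The cap rose with the fingers and the force went to zero. Withdrawing straight up.

Call:
arm_command(
  commands="0 0 0 0 -0.4 1.5 1; 0 0 0 0 -0.4 4 1; 0 0 0 0 -0.4 8 1; 0 0 0 0 -0.4 12 1; 0 0 0 0 -0.4 16 1",
)

```text
time_s: 10.7
ee_pos: [0.4497, 0.086, 0.229]
tool_rot: [3.137, -0.009, 0.389]
contact_force: [2.0, 0.4, -0.2]
opening: -0.002
```

Call:
arm_command(
  commands="0 0 0 2 -4.5 1 1; 0 0 0 4 -9 2 1; 0 0 0 6 -13.5 2 1; 0 0 0 8 -18 2 1; 0 0 0 8 -20 2 1",
)

```text
time_s: 11.2
ee_pos: [0.5304, -0.1192, 0.2479]
tool_rot: [3.136, -0.008, 0.383]
contact_force: [-0.7, 0.2, -0.2]
opening: -0.002
```

```bash
python3 st.py s16; python3 - <<'E'
from m import *
p,d=imaging.capture("top"); measure("top",p)
q=cv2.imread("pics/scene0.png")
cv2.imwrite("pics/top16.png",cv2.resize(p[100:250,150:320],None,fx=4,fy=4,interpolation=cv2.INTER_CUBIC))
p,d=imaging.capture("scene"); measure("scene",p)
K,D,R,t=cam("scene")
for (u,v) in [(293,182),(293,184),(293,186),(290,184),(296,184),(293,180)]:
    a=cv2.undistortPoints(np.array([[[u,v]]],float),K,D)[0,0]; print(u,v,(R.T@(np.array([a[0],a[1],1])*d[v,u]-t)).round(4))
print(env.get_obs()['ee_pos'],env.get_obs()['contact_force'])
E
```

```text
[ 0.52920341 -0.12144535  0.24753421] [ 0.45289319 -1.86485985 -0.93329461]
tool 0.21683671440946478 27.407133151320295
nest [254 200  14  11] 0.0695 -108.3 26.7
nest [301 221  14  12] 0.0692 118.6 28.6
nest [249 232  14  13] 0.0675 -18.3 26.7
nest [268 242  15  13] 0.0674 26.3 26.3
green z 0.084 [291 172  24  20] [0.4437 0.078 ] 0.1319 -174.6
green z 0.093 [291 172  24  20] [0.4513 0.0812] 0.1241 -175.7
top green [219 216  24  22 387] [230.57105943 226.56589147] -> z.095 [0.4511 0.0789 0.095 ]
centre [0.5761 0.0892]
[0.7001 0.0997] 0.1245 4.8
[0.6719 0.008 ] 0.1256 -40.3
[0.6566 0.1851] 0.1252 50.0
[ 0.5858 -0.037 ] 0.1266 -85.6
[0.5638 0.2151] 0.1265 95.6
[ 0.4948 -0.0054] 0.1248 -130.7
[0.4839 0.1741] 0.1253 137.4
scene green [292 172  23  19 311] [302.82315113 181.26366559] -> z.095 [0.4535 0.0829 0.095 ]
centre [0.5752 0.0913]
[ 0.494  -0.0045] 0.1256 -130.3
[ 0.5856 -0.0339] 0.1256 -85.2
[0.4779 0.1715] 0.126 140.5
[0.6709 0.0093] 0.1261 -40.6
[0.5637 0.2164] 0.1255 95.3
[0.6997 0.1018] 0.1249 4.8
[0.6559 0.1878] 0.1258 50.1
293 182 [0.4721 0.0653 0.0979]
293 184 [0.4752 0.0676 0.0948]
293 186 [0.4782 0.0697 0.0915]
290 184 [0.4057 0.0259 0.0025]
296 184 [0.463 0.07  0.085]
293 180 [0.466  0.0617 0.0974]
[ 0.52886341 -0.1151527   0.24786598] [ 0.51139057  0.04395125 -0.45164928]
```

View pics/s16.png

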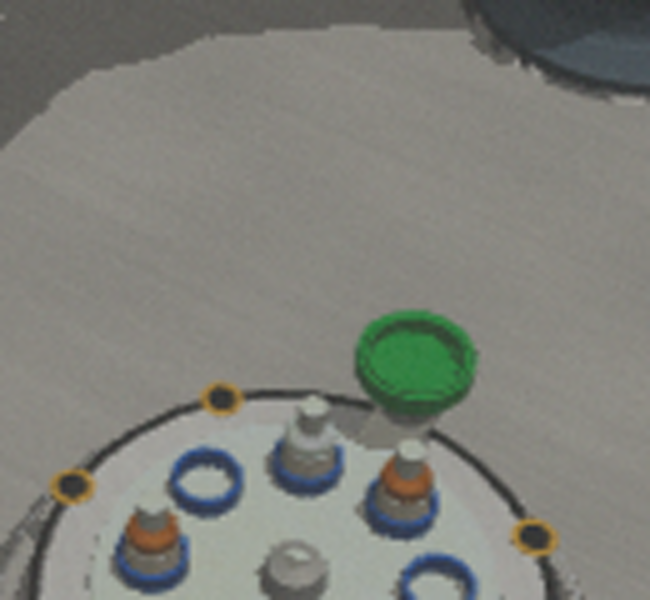

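View pics/top16.png

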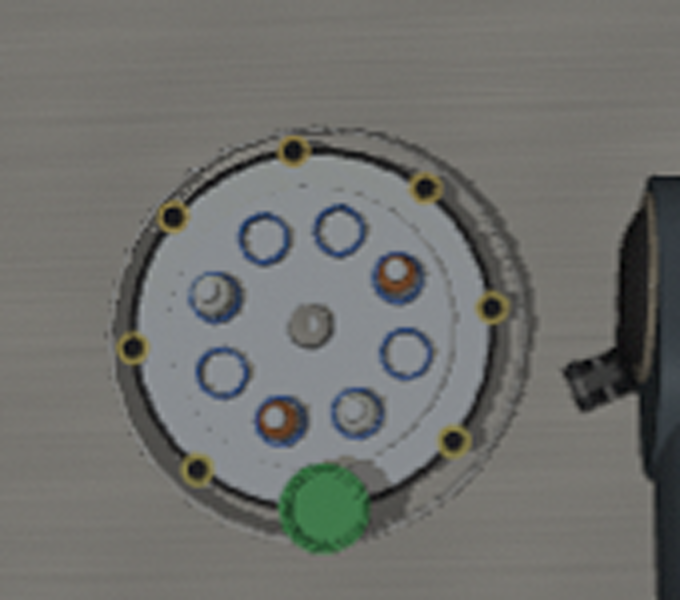

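```bash
python3 - <<'E'
from m import *
p,d=imaging.capture("scene"); K,D,R,t=cam("scene"); Z=[]
for u in range(298,308):
  for v in range(179,186):
    a=cv2.undistortPoints(np.array([[[u,v]]],float),K,D)[0,0]; Z.append((R.T@(np.array([a[0],a[1],1])*d[v,u]-t))[2])
print('floor z',np.median(Z),np.percentile(Z,[10,90]))
for k in("saline_mid","jar_mid","tray_mid"):
    pass
p,d=imaging.capture("top")
for k,z in dict(saline_mid=.075,jar_mid=.0375,tray_mid=.015).items():
    r=imaging.mark_of(k,"top"); print(k,[atz("top",a['point'],z).round(3) for a in r[:1]])
print(env.get_obs()['qd'].round(3))
job_done()
E
```

```text
floor z 0.08651722595967246 [0.08471372 0.08806271]
saline_mid [array([ 0.419, -0.393,  0.075])]
jar_mid [array([0.452, 0.397, 0.038])]
tray_mid [array([ 0.633, -0.383,  0.015])]
[ 0.002 -0.002  0.006 -0.005  0.002 -0.002  0.002]
the job is handed in; nothing more can be done
```

I turned the carousel one hole clockwise and handed the job in; `job_done` gives no verdict. I shut the fingers, pressed the plunger to its stop and pushed it round the arc. For the last stretch I eased up, so that the cap's inner wall carried it into the next hole. It sprang out there, and I withdrew straight up and to the side.

**Last checks**
- **Table:** turned about 45.1–45.2° measured from the cap in both cameras, against a target of 45°. The nest positions suggested 0–2° more, which is within their scatter.
- **Plunger:** the cap floor reads 86.5 mm above the counter by depth (85 mm when fully out). The cap also looks the same in the picture as at the start.
- **Vials:** all four look upright in their nests; I checked this by eye only and did not measure their tilt or height.
- **Bystanders:** the networks put the bottle, jar and tray within about 7 mm of their first readings. I take that as detection noise, since the arm went nowhere near the jar or tray and passed the bottle with clearance.
- **Hand:** clear of everything, with contact force about zero and the arm at rest.

**What disagreed:** the fingertips sat about 35 mm higher than the stated tool geometry predicts. I went by the camera and the force readings instead, and met the cap floor at a TCP height of about 0.066 m rather than 0.102 m.

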